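# Lay the tilted light box flat

## Task

The glass worker's light box stands tilted and its ratchet pawl is locked in the toothed quadrant on its right side. Press the pawl's red thumb tab down with a fingertip until the pawl snaps over and stays clear of the teeth, and only then push the raised rear edge of the light panel down, without letting it slam, until the panel lies fully flat on its base. Nothing is to be picked up: do not raise the panel, leave the pawl thrown clear, and leave the things standing around the light box where they are.

Things in the scene. Friction and masses are not known exactly. Their poses are not given: they have to be found in the camera images.
- panel_hinge (a point): Middle of the hinge axis, 52 mm above the bench, at the panel edge nearest the robot. Axes of the fixed base: x level from the hinge towards the panel's rear edge, y along the hinge to the left, z up. Dark steel base tray: x -16 to 246, y -172 to 172 mm. On the right at y = -176 mm stands a fixed 6 mm steel toothed quadrant about the hinge, radius 146 to 175 mm, top 109 mm above the hinge.
- light_panel (a joint): Tilt of the panel: 0 = flat on the base (stop), positive = rear edge raised; 0.5 to 0.8 rad at the start, at most 0.95. Friction hinges (3 N m) hold the 1.3 kg panel where it is left, it does not drop by itself; with the pawl clear about 5 to 12 N down on the rear edge moves it. With the pawl engaged it goes down at most one tooth (0.09 rad), then stops hard.
- panel_push (a point): Place to push: on the top face of the grey rear rail of the light panel (aluminium frame, white opal face, paper pattern; 240 deep, 330 wide, 18 mm thick), midway across, 10 mm in from the rear edge. Axes of the panel: x from the hinge towards the rear edge, y left, z out of the top face. In these axes it lies 230 mm along x and 10 mm along z from panel_hinge.
- pawl (a joint): Angle of the pawl on its axle: 0 = nose fully home in a tooth space, up to about 0.2 while the nose lies on a tooth's back, 0.56 = thrown clear (stop). An over-centre spring pushes it back into the teeth below 0.28 and holds it clear above 0.28.
- pawl_tab (a point): Centre of the top face of the pawl's red ribbed thumb tab, 24 mm long, 36 wide along the hinge direction, 6 thick; 205 mm right of the panel's middle, just outside the quadrant, nearly level at the start; rides with the panel. 54 mm from the pawl's axle, which is on the panel 183 mm from the hinge. Pressed down it moves about 30 mm, almost straight down, to the clear stop; takes 4 to 10 N.
- solder_spool: White solder spool, 60 mm diameter, 52 mm tall, standing on the bench to the right of the light box; leave it alone. Origin at the centre of its underside.
- flux_jar: Amber flux jar with a white cap, 48 mm diameter, 75 mm tall, standing to the right of the light box; leave it alone. Origin at the centre of its underside.
- drink_can: Blue drink can, 66 mm diameter, 118 mm tall, standing behind the light box; leave it alone. Origin at the centre of its underside.
- glass_piece: Green glass piece with a copper-foiled edge, 79 x 59 x 6 mm, lying to the left of the light box; leave it alone. Origin at the centre of its underside.

How it is judged:
On the way, in this order (a step that is already met when the one before it is completed fails the run):
1. the pawl is pressed over centre, clear of the teeth, while the panel still stands raised (value of joint pawl above 0.4 rad and value of joint light_panel above 0.35 rad), for 0.1 s.
2. the panel is pushed down flat with the pawl still clear (value of joint light_panel below 0.03 rad and value of joint pawl above 0.4 rad), for 0.1 s.
At the end, for the whole second after the job is handed in: The panel lies flat on its base (within 0.03 rad) and at rest, the pawl is still thrown clear (joint above 0.40 rad), and spool, jar, can and glass piece are within 15 mm of where they stood (all of step 2 and velocity of joint light_panel between -0.05 and 0.05 rad/s and distance of each of solder_spool, flux_jar, drink_can, glass_piece from where it was at the start of the episode below 0.015 m); the robot touches nothing.
It fails at once if the panel is forced down over the teeth with the pawl engaged (below 0.35 rad before the pawl is clear) (value of joint pawl below 0.25 rad and value of joint light_panel below 0.35 rad).
It fails at once if the panel slams down (faster than 1.5 rad/s) (velocity of joint light_panel below -1.5 rad/s).
It fails at once if the panel is raised instead of pushed down (rear edge moving up after it has moved 15 mm, or tilt above 0.9 rad) ((velocity of joint light_panel above 0.15 rad/s and distance of panel_push from where it was at the start of the episode above 0.015 m and value of joint light_panel above 0.1 rad) or value of joint light_panel above 0.9 rad).
It fails at once if a thing standing around the light box is shoved (more than 15 mm) or lifted (distance of any of solder_spool, flux_jar, drink_can, glass_piece from where it was at the start of the episode above 0.015 m).
It fails at once if a standing thing is knocked over (angle between any of solder_spool, flux_jar, drink_can's own z axis and vertical above 0.3 rad).
It also fails if it takes over 45 s, if anything falls off the work surface, if the arm or the gripper's body presses on something with over 40 N, if the wrist force passes 120 N, or if a joint passes its speed limit or range.

## Robot

A 6-joint arm with a two-finger parallel gripper is mounted at the origin on the work surface. World frame = base frame: x ahead of the robot, y to its left, z up, the work surface at z = 0. Lengths are in m, angles in rad, forces in N, time in s.
With the tool pointing down it reaches from about 0.25 to 0.775 m from the base axis. Payload 4 kg.
Tool frame: the origin (TCP) lies at the very end of the fingers, on their centre line; the grasp point (between the pads) lies 19 mm behind it; z points along the fingers, y is the line along which they close (so a half turn about z gives the same grasp; the last joint's range is limited). The gripper opens to 94 mm and grips with 3 to 60 N. Pads are 16 mm wide; open, the fingers measure 119 mm over their backs; the gripper's body (75 mm by 177 mm) begins 78 mm behind the grasp point.
Start: joints at [1.02, 0.087, 1.371, -0, 1.684, -0.103], TCP at [0.238, 0.496, 0.206] pointing down, gripper open.
Joint ranges: [-3.1, 3.1], [-0.76, 2.03], [0.27, 2.55], [-1.08, 4.22], [0.17, 2.65], [-2.57, 2.57]. Speed limits (rad/s): [2.79, 2.79, 3.14, 3.14, 3.14, 3.14].

## Interface

Orientations are given as [roll, pitch, yaw] about the fixed x, y, z axes, in that order (R = Rz(yaw) Ry(pitch) Rx(roll)).
In Python, from bench import robot gives the robot as it stands. The module is installed in compiled form; this text tells all that it offers.
- The arm moves only by the tool move_arm, never from a script. Its argument "deltas" is one flat list of numbers, 7 for each row, row after row: the turn, a rotation vector about the tool's x, y, z in rad, then the shift along the tool's x, y, z in cm, then the closure, from -1 (fully open) to 1 (shut). A call has 1 to 8 rows; each row is the pose to reach, as a shift and turn from the pose commanded when the call began, along the tool's axes at that moment; what a row does not reach only later rows make up. A row lasts 1/10 s, in which the tool goes at most 50 mm and 8.59 degrees, less where a joint would pass 70% of its speed; a pose out of reach is approached as far as the arm can. A call with a gripper value outside its range is refused whole. The fingers move at their own pace and stop on an object; the grip force is fixed at half the most. Time passes only in rows, so rows that repeat a pose let the fingers close. It gives the time, the measured TCP pose, the force, the opening and the grip force at its end, in the units of the state.
- robot.get_obs(): the state, without advancing time (a new reading comes with each control period).
- robot.snapshot(name): name is "scene" or "side" or "wrist"; returns a dict with "image" (384x512x3 uint8, red, green, blue), "depth" (384x512 float32, m along the optical axis (not along the pixel's ray), 0 where there is no reading), "fov_y" (degrees; the focal length in pixels is half the picture's height over the tangent of half this angle, whatever the lens; pixels are square), "cx", "cy" (the principal point, pixels), "origin" and "orientation" of the camera in the world; the wrist camera has in their place "T_tool_cam" (4x4, takes a point from camera to tool coordinates, whose origin is the TCP and whose axes are the flange's). Camera axes: x right, y up, looking along -z (the intrinsics and any distortion apply to the point x, -y, -z); pixel columns grow to the right and rows downward; lengths in m; the calibration is good to about 2 mm. A picture is of the moment at which its call begins: read the wrist's pose just before it.
- robot.close_job(): hands the job in; it is judged then, once.
The state is a dict: "time": time; "joint_positions": joint angles; "qvel": joint speeds; "joint_torque": joint torques, N m; "tool_pos": TCP position; "ee_rot": TCP orientation; "wrist_force": force on the tool from outside, world axes, zero at the start; "wrist_torque": the same for the moment, N m; "width": finger opening in m; "finger_force": force on a finger pad.
Only numpy, scipy, OpenCV 4.12 (cv2) and the standard library are available. Lean on these libraries where they do the work, as an engineer would, in place of code of your own. Each camera call takes 0.05 s, during which the arm holds its last target. There are 200 camera calls.

## Working session

There is one attempt and no reset: what is moved stays moved. The work goes in short steps, Python scripts to look and compute and a tool call to move; the robot and the scene stay as the last step left them, time stands still between calls to the robot, and variables do not carry over. Pictures are saved under pics/ and viewed, at most 10 in all, crops included, and the job is handed in when it is done.

Besides the shell and the picture viewer there is one more tool, called after "Request:" as name(argument=value, ...) on one line, values as JSON. move_arm: Moves the arm, as the interface text tells. Its arguments: {"type":"object","properties":{"deltas":{"type":"array","items":{"type":"number"}}},"required":["deltas"]}

```bash
mkdir -p pics
cat > h.py <<'E'
import numpy as np, cv2
from bench import robot
from scipy.spatial.transform import Rotation as R
def snap(n):
    o=robot.get_obs(); s=robot.snapshot(n)
    f=192/np.tan(np.radians(s['fov_y'])/2)
    if n=='wrist':
        T=np.eye(4);T[:3,:3]=rot(o['ee_rot']);T[:3,3]=o['tool_pos'];T=T@np.array(s['T_tool_cam'])
    else:
        T=np.eye(4);q=np.array(s['orientation'])
        T[:3,:3]=q if q.shape==(3,3) else rot(q);T[:3,3]=s['origin']
    v,u=np.mgrid[:384,:512]
    d=s['depth']
    P=np.stack([(u-s['cx'])/f*d,-(v-s['cy'])/f*d,-d],-1)@T[:3,:3].T+T[:3,3]
    P[d<=0]=np.nan
    return s,P,T,f
def rot(e):
    e=np.array(e); return e if e.shape==(3,3) else R.from_euler('xyz',e).as_matrix()
E
python3 - <<'E'
from h import *
print(robot.get_obs())
out=[]
for n in ('scene','side'):
    s,P,T,f=snap(n); print(n,{k:s[k] for k in s if k not in('image','depth')})
    np.savez(n,img=s['image'],P=P)
    im=s['image'].copy(); out.append(im)
    hsv=cv2.cvtColor(im,cv2.COLOR_RGB2HSV)
    m=((hsv[...,0]<6)|(hsv[...,0]>174))&(hsv[...,1]>150)&(hsv[...,2]>80)
    k,l,st,c=cv2.connectedComponentsWithStats(m.astype('uint8'))
    for i in range(1,k):
        if st[i,4]>15: print(st[i],c[i],np.nanmedian(P[l==i],0),np.nanmin(P[l==i],0),np.nanmax(P[l==i],0))
cv2.imwrite('pics/a.png',cv2.cvtColor(cv2.resize(np.vstack(out),(0,0),fx=.78,fy=.78),cv2.COLOR_RGB2BGR))
E
```

```text
{'time': 0.0, 'joint_positions': array([ 1.01989361e+00,  8.79674727e-02,  1.37223674e+00,  3.64283005e-05,
        1.68359364e+00, -1.03091798e-01]), 'qvel': array([-0.00027265,  0.00029067,  0.00141984, -0.00127292,  0.00063311,
        0.00040625]), 'joint_torque': array([-1.18034877e-03, -3.40194798e+01, -3.02421641e+01,  7.18046352e-02,
        3.30724823e-02, -1.85340932e-04]), 'tool_pos': array([0.23784979, 0.49530976, 0.20430625]), 'ee_rot': array([-3.13940290e+00, -2.62948042e-04,  2.69378551e+00]), 'wrist_force': array([ 0.47112593, -0.0336986 ,  0.38095837]), 'wrist_torque': array([ 0.00107014, -0.0049544 ,  0.01568581]), 'finger_force': 0.0, 'width': 0.09408069627492266}
scene {'fov_y': 43.64111449869708, 'cx': 251.19327518321023, 'cy': 180.4634307599589, 'origin': array([1.19596291, 0.55518615, 0.89808484]), 'orientation': array([0.78184412, 0.01052005, 2.25491058])}
[178 111  14   9  82] [184.42682927 115.41463415] [ 0.54916356 -0.20373425  0.14835899] [ 0.4479934  -0.30738464  0.05008864] [ 0.55982523 -0.18629318  0.15382208]
side {'fov_y': 47.760821778015305, 'cx': 252.2525253187372, 'cy': 195.4455788620332, 'origin': array([0.54623478, 0.84003106, 0.83503071]), 'orientation': array([ 0.82301541, -0.0153275 , -3.11281317])}
[381  19   8  32 162] [384.37654321  34.11728395] [ 0.10075392 -0.72988806  0.19949767] [ 0.08509723 -0.74020752  0.13750963] [ 0.11557959 -0.71748591  0.25217255]
[255 119   8   8  47] [259.21276596 122.36170213] [ 0.54631006 -0.2044506   0.15052904] [ 0.53795594 -0.22304306  0.14685124] [ 0.55816744 -0.18499101  0.15539169]
```

View pics/a.png

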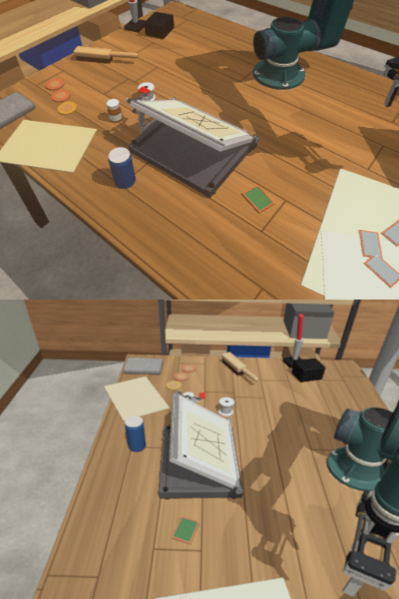

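The picture (scene on top, side below, at 0.78 scale) shows the tilted panel at about (195,120) in the scene view. The red tab is at its far right corner (144,90), next to the spool (148,88) and jar (113,108). The can is at (121,168). Next I'll fit the panel pose from depth.

Run:
```python
from h import *
Q=[];TAB=[];I=[]
for n in('scene','side'):
    z=np.load(n+'.npz');P=z['P'];h=cv2.cvtColor(z['img'],cv2.COLOR_RGB2HSV)
    b=(P[...,0]>.3)&(P[...,0]<.75)&(P[...,1]>-.3)&(P[...,1]<.3)&(P[...,2]>.06)&(P[...,2]<.32)
    Q.append(P[b&(h[...,1]<90)&(h[...,2]>110)])
    r=b&((h[...,0]<6)|(h[...,0]>174))&(h[...,1]>150); print(n,'tab',np.median(P[r],0),r.sum(),P[r].min(0),P[r].max(0))
    # bench objects
    for nm,m in {'white':(h[...,1]<60)&(h[...,2]>150),'blue':(h[...,0]>100)&(h[...,0]<125)&(h[...,1]>120),'amber':(h[...,0]>3)&(h[...,0]<20)&(h[...,1]>140)}.items():
        mm=m&(P[...,2]>.02)&(P[...,2]<.2)&(P[...,0]>.25)&(P[...,0]<.9)&(P[...,1]>-.45)&(P[...,1]<.3)
        k,l,st,c=cv2.connectedComponentsWithStats(mm.astype('uint8'))
        for i in range(1,k):
            if st[i,4]>25: print(nm,st[i],P[l==i].min(0).round(3),P[l==i].max(0).round(3))
    im=z['img'];I.append(cv2.resize(im[60:260,120:360] if n=='scene' else im[90:290,180:420],(0,0),fx=1.6,fy=1.6,interpolation=2) if 0 else cv2.resize(im[70:270,140:340] if n=='scene' else im[90:290,180:380],(400,400),interpolation=2))
for n,q in zip(('scene','side','both'),(Q[0],Q[1],np.vstack(Q))):
    g=np.random.default_rng(0);best=None
    for _ in range(500):
        a=q[g.choice(len(q),3,False)];v=np.cross(a[1]-a[0],a[2]-a[0]);L=np.linalg.norm(v)
        if L<1e-5: continue
        v/=L;
        if abs(v[2])<.5: continue
        i=abs((q-a[0])@v)<.003
        if best is None or i.sum()>best.sum(): best=i
    p=q[best];c=p.mean(0);v=np.linalg.svd(p-c)[2][2];v*=np.sign(v[2])
    xl=np.array([-v[0],-v[1],0]);xl/=np.linalg.norm(xl);yl=np.cross([0,0,1],xl)
    xp=np.cross(yl,v)
    pr=(p-c)@np.array([xp,yl]).T
    box=cv2.minAreaRect((pr*1000).astype(np.float32))
    corners=c+np.array(cv2.boxPoints(box))/1000@np.array([xp,yl])
    print(n,len(p),'n',v,'tilt',np.arccos(v[2]),'yaw',np.arctan2(xl[1],xl[0]),'box',box);print(corners.round(4))
cv2.imwrite('pics/b.png',cv2.cvtColor(np.hstack(I),cv2.COLOR_RGB2BGR))
```

```text
scene tab [ 0.54918692 -0.20361431  0.14842019] 80 [ 0.53627446 -0.21895403  0.14171229] [ 0.55982523 -0.18629318  0.15382208]
white [177 106  21  11 119] [ 0.416 -0.339  0.047] [ 0.471 -0.277  0.054]
white [137 127  16  13 152] [ 0.583 -0.335  0.061] [ 0.625 -0.288  0.078]
white [ 175  126  149   62 1862] [ 0.425 -0.18   0.06 ] [0.629 0.169 0.181]
white [168 130 117  63 405] [ 0.623 -0.158  0.175] [0.649 0.167 0.188]
white [147 145   8   8  27] [ 0.594 -0.297  0.02 ] [ 0.62  -0.288  0.034]
white [139 189  28  20 418] [ 0.749 -0.108  0.112] [ 0.81  -0.048  0.121]
blue [155 202  12   9  26] [ 0.765 -0.056  0.103] [ 0.795 -0.045  0.112]
amber [138 137  18  11 106] [ 0.582 -0.326  0.037] [ 0.629 -0.289  0.058]
side tab [ 0.54631006 -0.2044506   0.15052904] 47 [ 0.53795594 -0.22304306  0.14685124] [ 0.55816744 -0.18499101  0.15539169]
white [233 119  16   6  61] [ 0.581 -0.338  0.072] [ 0.622 -0.178  0.17 ]
white [ 218  122   89  119 6474] [ 0.419 -0.299  0.028] [0.63  0.169 0.188]
white [282 126  18  12 176] [ 0.419 -0.341  0.04 ] [ 0.473 -0.281  0.057]
white [222 129   3  17  33] [ 0.6
[... 551 characters left out ...]
 [ 0.6463 -0.1823  0.1894]
 [ 0.6278  0.1789  0.1895]
 [ 0.4214  0.1683  0.0616]]
side 6290 n [-0.52842238 -0.02733965  0.84854129] tilt 0.557573963342793 yaw 0.05169216364763726 box ((-6.597389221191406, -28.64990234375), (364.98046875, 244.26353454589844), 89.56548309326172)
[[ 0.4364 -0.1976  0.0605]
 [ 0.6435 -0.1887  0.1898]
 [ 0.627   0.1759  0.1912]
 [ 0.4199  0.167   0.062 ]]
both 9656 n [-0.5277238  -0.02795048  0.84895604] tilt 0.5567896424842164 yaw 0.05291477311224248 box ((-8.097755432128906, -25.957229614257812), (366.2456359863281, 246.3635711669922), 89.50582122802734)
[[ 0.4367 -0.1976  0.06  ]
 [ 0.6457 -0.1886  0.1902]
 [ 0.629   0.1772  0.1918]
 [ 0.4201  0.1683  0.0616]]
```

View pics/b.png

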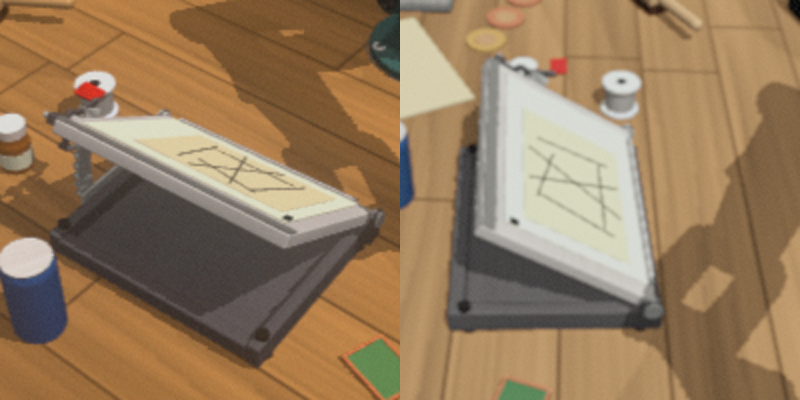

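The crops show the red tab at (90,90) on the left and (558,66) on the right, just outside the quadrant and level with the panel's right side. The measured points agree with each other and with the given sizes:

| Item | Value |
|---|---|
| Panel tilt | 0.557 rad |
| Panel yaw | 0.052 rad |
| Hinge x | about 0.4385 m |
| Rear edge | about (0.637, 0.005, 0.19) |
| Tab | (0.548, -0.205, 0.149) |

I'll move over with the gripper closed.

Request:
move_arm(deltas=[0,0,-0.06,-2.5,-2,-2,1,0,0,-0.12,-6,-5,-4,1,0,0,-0.18,-9.5,-8,-5,1,0,0,-0.24,-13,-11,-6,1,0,0,-0.3,-16.5,-14,-6,1,0,0,-0.36,-20,-17,-6,1,0,0,-0.43,-24,-20.5,-6,1,0,0,-0.5,-28,-24,-6,1])

```text
time: 0.9
tool_pos: [0.3842, 0.1622, 0.2652]
ee_rot: [3.142, -0.0, -3.086]
wrist_force: [0.4, 1.1, 0.1]
width: 0.0336
finger_force: 0.0
```

```bash
cat > d.py <<'E'
import sys
from h import *
o=robot.get_obs();M=rot(o['ee_rot']);t=np.array([float(a) for a in sys.argv[1:4]])
w=R.from_matrix(M.T@rot([np.pi,0,np.pi+.052])).as_rotvec()
print(o['time'],o['tool_pos'],o['ee_rot'],o['wrist_force'],'w',o['width'],'shift cm',(M.T@(t-o['tool_pos'])*100).round(2),'turn',w.round(3),'q',o['joint_positions'].round(2))
print('axes',M.round(3).tolist())
E
python3 d.py .548 -.205 .19
```

```text
0.9 [0.384212   0.16220998 0.26515506] [ 3.14151234e+00 -6.68114951e-05 -3.08579498e+00] [0.35532575 1.07244473 0.09106351] w 0.033558291979451885 shift cm [-14.31 -37.58   7.51] turn [ 0.    -0.     0.004] q [ 0.26 -0.22  1.54  0.    1.82 -1.36]
axes [[-0.998, -0.056, -0.0], [-0.056, 0.998, 0.0], [0.0, 0.0, -1.0]]
```

Request:
move_arm(deltas=[0,0,0,-1.8,-4.6,0,1,0,0,0,-3.6,-9.2,0,1,0,0,0,-5.4,-13.8,0,1,0,0,0,-7.2,-18.4,0,1,0,0,0,-9,-23,0,1,0,0,0,-10.8,-27.6,0,1,0,0,0,-12.6,-32.2,1,1,0,0,0,-14.2,-36.5,3,1])

```text
time: 1.7
tool_pos: [0.5461, -0.1953, 0.2366]
ee_rot: [-3.14, 0.003, -3.09]
wrist_force: [1.0, 0.3, 1.0]
width: 0.0005
finger_force: 0.0
```

```bash
python3 - <<'E'
from h import *
s,P,T,f=snap('wrist')
cv2.imwrite('pics/c.png',cv2.cvtColor(s['image'],cv2.COLOR_RGB2BGR))
h=cv2.cvtColor(s['image'],cv2.COLOR_RGB2HSV)
r=((h[...,0]<6)|(h[...,0]>174))&(h[...,1]>150)&(P[...,2]>.1)&(P[...,2]<.2)
print(r.sum(),np.median(P[r],0),np.percentile(P[r],[2,98],axis=0))
E
python3 d.py .548 -.205 .155
```

```text
1036 [ 0.54696314 -0.20702142  0.14947285] [[ 0.53653591 -0.22378411  0.14705587]
 [ 0.55896218 -0.19033107  0.15141628]]
1.75 [ 0.54573592 -0.20085322  0.22903357] [-3.13983017 -0.00574659 -3.09554212] [ 0.88869574 -3.62914768 -3.40723341] w 0.00048088937579832987 shift cm [-0.25 -0.41  7.4 ] turn [-0.002 -0.006 -0.006] q [-0.45  0.16  1.25 -0.    1.74 -2.07]
axes [[-0.999, -0.046, -0.006], [-0.046, 0.999, -0.002], [0.006, -0.002, -1.0]]
```

View pics/c.png

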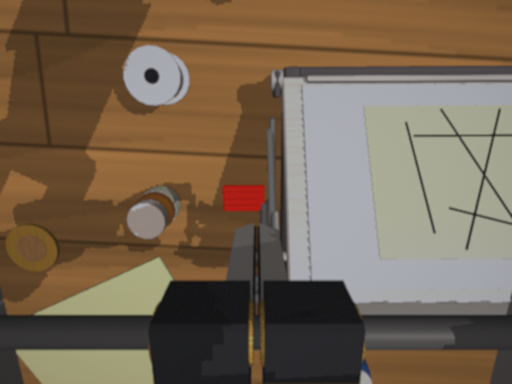

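The wrist view shows the red tab at (244,198) beside the quadrant (270,190), with the fingertips ahead of it. The wrist measurement puts the tab at (0.547, -0.207, 0.149), which matches the earlier one. I'll lower to just above it.

Request:
move_arm(deltas=[0,0,0,0,-0.3,3,1,0,0,0,0,-0.5,5,1,0,0,0,0,-0.5,6,1,0,0,0,0,-0.5,6,1,0,0,0,0,-0.5,6,1])

```text
time: 2.25
tool_pos: [0.5454, -0.1974, 0.1765]
ee_rot: [-3.141, 0.001, -3.089]
wrist_force: [0.3, 0.5, 0.1]
width: 0.0001
finger_force: 0.0
```

```bash
python3 d.py .547 -.207 .149
```

```text
2.25 [ 0.545365   -0.19742682  0.1764895 ] [-3.14124455e+00  9.52270918e-04 -3.08891148e+00] [0.2598425  0.49923738 0.09271642] w 8.25174204460103e-05 shift cm [-0.11 -0.96  2.75] turn [-0.     0.001  0.001] q [-0.45  0.16  1.35  0.    1.63 -2.07]
axes [[-0.999, -0.053, 0.001], [-0.053, 0.999, -0.0], [-0.001, -0.0, -1.0]]
```

Request:
move_arm(deltas=[0,0,0,-0.1,-1,0.5,1,0,0,0,-0.1,-1,1.5,1,0,0,0,-0.1,-1,2.5,1,0,0,0,-0.1,-1,3,1,0,0,0,-0.1,-1,3.4,1,0,0,0,-0.1,-1,3.8,1,0,0,0,-0.1,-1,3.8,1])

```text
time: 2.95
tool_pos: [0.5457, -0.2071, 0.1363]
ee_rot: [3.14, -0.003, -3.089]
wrist_force: [-0.1, -0.9, -0.3]
width: 0.0003
finger_force: 0.0
```

```bash
python3 d.py .547 -.207 .119
```

```text
2.95 [ 0.5457286  -0.20705559  0.13632329] [ 3.13994152e+00 -2.60857496e-03 -3.08922622e+00] [-0.14841513 -0.93516294 -0.25785684] w 0.00026447126979278063 shift cm [-0.13 -0.    1.73] turn [ 0.002 -0.003  0.   ] q [-0.46  0.19  1.4   0.    1.56 -2.08]
axes [[-0.999, -0.052, -0.003], [-0.052, 0.999, 0.002], [0.003, 0.002, -1.0]]
```

Request:
move_arm(deltas=[0,0,0,0,0,0.3,1,0,0,0,0,0,0.6,1,0,0,0,0,0,0.9,1,0,0,0,0,0,1.1,1,0,0,0,0,0,1.3,1,0,0,0,0,0,1.3,1])

```text
time: 3.55
tool_pos: [0.5467, -0.2076, 0.1248]
ee_rot: [3.142, 0.0, -3.089]
wrist_force: [-0.3, 0.8, 0.5]
width: 0.0004
finger_force: 0.4
```

```bash
python3 - <<'E'
from h import *
I=[]
for n,(a,b) in {'scene':(70,140),'side':(90,180)}.items():
    s,P,T,f=snap(n);im=s['image'];h=cv2.cvtColor(im,cv2.COLOR_RGB2HSV)
    r=((h[...,0]<6)|(h[...,0]>174))&(h[...,1]>150)&(P[...,2]>.08)&(P[...,2]<.2)&(P[...,0]>.4)&(P[...,1]>-.3)
    print(n,r.sum(),np.median(P[r],0) if r.any() else '')
    I.append(cv2.resize(im[a:a+200,b:b+200],(400,400),interpolation=2))
cv2.imwrite('pics/d.png',cv2.cvtColor(np.hstack(I),cv2.COLOR_RGB2BGR))
E
python3 d.py .547 -.207 .119
```

```text
scene 18 [ 0.56382003 -0.21105877  0.12647434]
side 25 [ 0.55424208 -0.20159709  0.12587037]
3.65 [ 0.54666009 -0.20764634  0.12486314] [-3.14157745e+00  2.06741687e-04 -3.08935594e+00] [-0.11586405 -0.08920688  1.36381103] w 0.0007160636742820717 shift cm [-0.04  0.06  0.59] turn [-0.  0.  0.] q [-0.46  0.19  1.41  0.    1.54 -2.08]
axes [[-0.999, -0.052, 0.0], [-0.052, 0.999, -0.0], [-0.0, -0.0, -1.0]]
```

View pics/d.png

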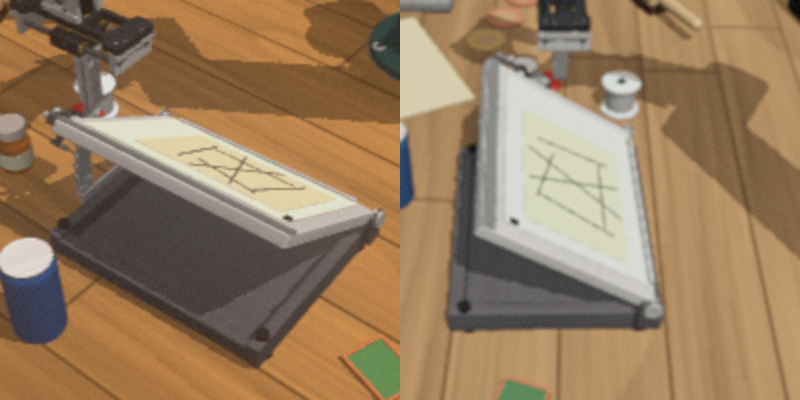

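The scene view shows the fingertip on the tab at (85,108), which has moved down about 24 mm with the panel unmoved. I'll lift off and check that the pawl stays thrown.

Request:
move_arm(deltas=[0,0,0,0,0,0.3,1,0,0,0,0,0,0.4,1,0,0,0,0,0,-2,1,0,0,0,0,0,-6,1,0,0,0,0,0,-10,1,0,0,0,0,0,-11,1,0,0,0,0,0,-11,1,0,0,0,0,0,-11,1])

```text
time: 4.45
tool_pos: [0.5461, -0.2074, 0.2328]
ee_rot: [3.14, -0.002, -3.089]
wrist_force: [-0.0, -0.4, 0.1]
width: 0.0005
finger_force: 0.0
```

```bash
python3 - <<'E'
from h import *
s,P,T,f=snap('wrist');im=s['image']
h=cv2.cvtColor(im,cv2.COLOR_RGB2HSV)
r=((h[...,0]<6)|(h[...,0]>174))&(h[...,1]>150)&(P[...,2]>.06)&(P[...,2]<.2)
q=P[r];print(r.sum(),np.median(q,0),np.percentile(q,[2,98],axis=0))
print('slope',np.linalg.lstsq(np.c_[q,np.ones(len(q))][:,[0,1,3]],q[:,2],rcond=None)[0])
# tilt of opal face
m=(h[...,1]<90)&(h[...,2]>110)&(P[...,2]>.06)&(P[...,2]<.2)&(P[...,1]>-.15)
q=P[m];print('panel slope',np.linalg.lstsq(np.c_[q[:,:2],np.ones(len(q))],q[:,2],rcond=None)[0],q.min(0),q.max(0))
E
python3 d.py .632 .005 .27
```

```text
946 [ 0.55480378 -0.20711574  0.12416594] [[ 0.54486098 -0.22341316  0.11815134]
 [ 0.5663998  -0.18973875  0.12843405]]
slope [ 0.40324274  0.02776149 -0.09400445]
panel slope [ 0.56589475  0.03518677 -0.17777859] [ 0.42985604 -0.14999936  0.06015505] [0.77551608 0.04688324 0.18167263]
4.5 [ 0.54577496 -0.20725993  0.23193605] [ 3.13942835 -0.00370115 -3.08942455] [-0.40403128  0.5050838  -0.62286684] w 0.0004483217433291465 shift cm [-9.7  20.76 -3.8 ] turn [ 0.002 -0.004  0.   ] q [-0.46  0.16  1.23  0.    1.75 -2.08]
axes [[-0.999, -0.052, -0.004], [-0.052, 0.999, 0.002], [0.004, 0.002, -1.0]]
```

The tab stayed down: it dropped 25 mm at its centre and is sloped, so the pawl is past centre at its stop. The panel tilt is unchanged. Next I'll go above the push point.

Request:
move_arm(deltas=[0,0,0,-1.8,4,-1,1,0,0,0,-3.8,8.4,-1,1,0,0,0,-5.8,13,-1,1,0,0,0,-7.8,17.5,-1,1,0,0,0,-9.3,20.9,0,1,0,0,0,-9.3,20.9,2,1,0,0,0,-9.3,20.9,3,1,0,0,0,-9.3,20.9,3,1])

```text
time: 5.3
tool_pos: [0.6267, 0.0058, 0.2002]
ee_rot: [3.141, -0.008, -3.09]
wrist_force: [-0.1, -0.3, -0.2]
width: 0.0001
finger_force: 0.0
```

```bash
python3 d.py .6284 .007 .182
python3 - <<'E'
from h import *
s,P,T,f=snap('side');im=s['image'][90:290,180:380]
cv2.imwrite('pics/e.png',cv2.cvtColor(cv2.resize(im,(600,600),interpolation=2),cv2.COLOR_RGB2BGR))
for t in np.arange(.56,-.01,-.04): print(round(t,2),(.4385+.23*np.cos(t)-.01*np.sin(t)).round(4),(.052+.23*np.sin(t)+.01*np.cos(t)).round(4))
E
```

```text
5.3 [0.62669023 0.00580487 0.20015365] [ 3.14073701 -0.00793678 -3.08958389] [-0.1389988  -0.25513628 -0.22996814] w 7.476671431087909e-05 shift cm [-0.19  0.11  1.81] turn [ 0.001 -0.008  0.   ] q [-0.08  0.27  1.17 -0.    1.71 -1.7 ]
axes [[-0.999, -0.052, -0.008], [-0.052, 0.999, 0.0], [0.008, 0.001, -1.0]]
0.56 0.6281 0.1826
0.52 0.6331 0.175
0.48 0.6379 0.1671
0.44 0.6423 0.159
0.4 0.6464 0.1508
0.36 0.6502 0.1424
0.32 0.6537 0.1338
0.28 0.6568 0.1252
0.24 0.6595 0.1164
0.2 0.6619 0.1075
0.16 0.664 0.0985
0.12 0.6656 0.0895
0.08 0.667 0.0803
0.04 0.6679 0.0712
-0.0 0.6685 0.062
```

View pics/e.png

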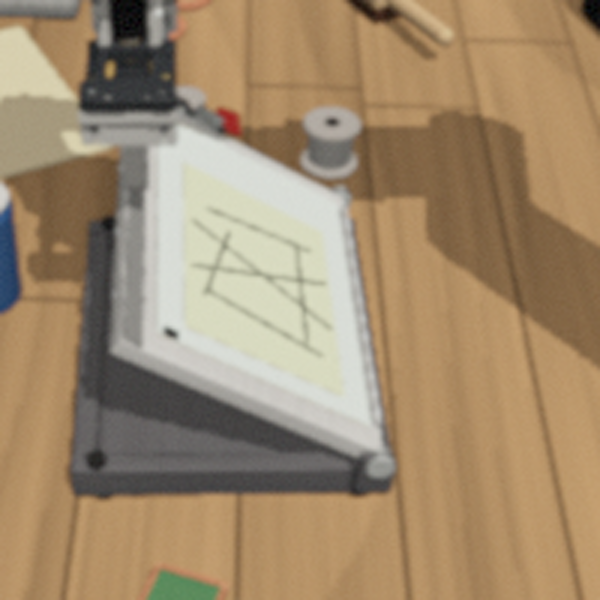

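The side view shows the closed fingertips above the middle of the grey rear rail at (132,180), and the tab still down at (228,122). I'll start pushing slowly along the arc.

Request:
move_arm(deltas=[0,0,0,0.2,0,0.8,1,0,0,0,0.2,0,1.4,1,0,0,0,0,0,1.9,1,0,0,0,-0.2,0,2.3,1,0,0,0,-0.5,0,2.8,1,0,0,0,-0.7,0,3.3,1,0,0,0,-0.9,0,3.7,1,0,0,0,-1.1,0,4.1,1])

```text
time: 6.15
tool_pos: [0.6407, 0.006, 0.1652]
ee_rot: [-3.141, 0.003, -3.09]
wrist_force: [-1.6, -1.9, 4.3]
width: 0.0004
finger_force: 2.7
```

```bash
python3 d.py .646 .007 .142
```

```text
6.15 [0.64065536 0.00603865 0.16516558] [-3.1406457   0.00335912 -3.0897519 ] [-1.60445559 -1.88188096  4.26233166] w 0.0003608999780103019 shift cm [-0.53  0.07  2.32] turn [-0.001  0.003 -0.   ] q [-0.08  0.3   1.2  -0.    1.64 -1.7 ]
axes [[-0.999, -0.052, 0.003], [-0.052, 0.999, -0.001], [-0.003, -0.001, -1.0]]
```

Request:
move_arm(deltas=[0,0,0,0.3,0,0.4,1,0,0,0,0.2,0,0.9,1,0,0,0,0,0,1.4,1,0,0,0,-0.2,0,1.9,1,0,0,0,-0.4,0,2.4,1,0,0,0,-0.6,0,2.9,1,0,0,0,-0.8,0,3.4,1,0,0,0,-0.9,0,3.9,1])

```text
time: 6.95
tool_pos: [0.6515, 0.0069, 0.1271]
ee_rot: [-3.141, 0.008, -3.089]
wrist_force: [2.7, -0.7, 5.9]
width: 0.0005
finger_force: 2.5
```

```bash
python3 d.py .660 .007 .09
python3 - <<'E'
from h import *
I=[]
for n,(a,b) in {'scene':(70,140),'side':(90,180)}.items():
    s,P,T,f=snap(n);im=s['image']
    I.append(cv2.resize(im[a:a+200,b:b+200],(400,400),interpolation=2))
cv2.imwrite('pics/f.png',cv2.cvtColor(np.hstack(I),cv2.COLOR_RGB2BGR))
E
```

```text
6.95 [0.65150472 0.00692749 0.12705915] [-3.1411106   0.00803353 -3.08942517] [ 2.70195336 -0.68939351  5.91153975] w 0.000517457428396939 shift cm [-0.82 -0.04  3.71] turn [-0.     0.008  0.   ] q [-0.08  0.33  1.24  0.    1.57 -1.7 ]
axes [[-0.999, -0.052, 0.008], [-0.052, 0.999, -0.0], [-0.008, -0.0, -1.0]]
```

View pics/f.png

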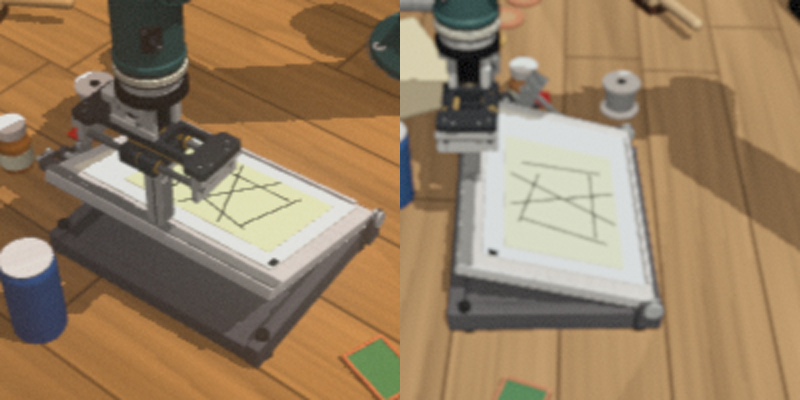

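The panel is following the fingertip down, with the tip on the rail at (158,215) and everything around it undisturbed. I'll continue.

Request:
move_arm(deltas=[0,0,0,0,0,0.5,1,0,0,0,-0.2,0,1,1,0,0,0,-0.3,0,1.5,1,0,0,0,-0.5,0,2,1,0,0,0,-0.6,0,2.5,1,0,0,0,-0.7,0,3,1,0,0,0,-0.8,0,3.5,1,0,0,0,-0.9,0,4,1])

```text
time: 7.85
tool_pos: [0.6588, 0.0075, 0.0858]
ee_rot: [-3.142, 0.003, -3.089]
wrist_force: [1.3, -0.5, 5.1]
width: 0.0006
finger_force: 2.4
```

```bash
python3 d.py .664 .007 .062
```

```text
7.85 [0.6588078  0.00751128 0.0857892 ] [-3.14152203  0.00342097 -3.08932415] [ 1.31483642 -0.50753634  5.1114481 ] w 0.0005956412819804876 shift cm [-0.51 -0.08  2.38] turn [-0.     0.003  0.   ] q [-0.07  0.37  1.27  0.    1.5  -1.7 ]
axes [[-0.999, -0.052, 0.003], [-0.052, 0.999, 0.0], [-0.003, -0.0, -1.0]]
```

Request:
move_arm(deltas=[0,0,0,-0.1,0,0.5,1,0,0,0,-0.2,0,1,1,0,0,0,-0.3,0,1.3,1,0,0,0,-0.3,0,1.6,1,0,0,0,-0.3,0,1.8,1,0,0,0,-0.3,0,2,1,0,0,0,-0.3,0,2.2,1,0,0,0,-0.3,0,2.4,1])

```text
time: 8.65
tool_pos: [0.6611, 0.0076, 0.0609]
ee_rot: [-3.142, 0.002, -3.089]
wrist_force: [3.6, 0.5, 4.8]
width: 0.0005
finger_force: 2.3
```

```bash
python3 d.py .664 .007 .062
```

```text
8.65 [0.66110803 0.00761126 0.06088895] [-3.14155092e+00  1.55722756e-03 -3.08939595e+00] [3.6044264  0.46284133 4.82017169] w 0.0005310346347821825 shift cm [-0.29 -0.08 -0.11] turn [-0.     0.002  0.   ] q [-0.07  0.39  1.29  0.    1.46 -1.7 ]
axes [[-0.999, -0.052, 0.002], [-0.052, 0.999, 0.0], [-0.002, -0.0, -1.0]]
```

Not yet firm against the stop, so I'll press a little more until the force rises.

Request:
move_arm(deltas=[0,0,0,0,0,0.2,1,0,0,0,0,0,0.4,1,0,0,0,0,0,0.5,1,0,0,0,0,0,0.5,1,0,0,0,0,0,0.5,1])

```text
time: 9.15
tool_pos: [0.6612, 0.0076, 0.0602]
ee_rot: [-3.141, 0.003, -3.089]
wrist_force: [-2.5, -0.6, 17.7]
width: 0.0002
finger_force: 8.6
```

The force rose to 18 N and the tip stopped, so the panel is on its stop. I'll lift off and check.

Request:
move_arm(deltas=[0,0,0,0,0,-1,1,0,0,0,0,0,-4,1,0,0,0,0,0,-8,1,0,0,0,0,0,-12,1,0,0,0,1,0,-16,1,0,0,0,3,0,-19,1,0,0,0,5,0,-20,1,0,0,0,5,0,-20,1])

```text
time: 9.95
tool_pos: [0.6091, 0.0049, 0.2577]
ee_rot: [-3.141, 0.001, -3.09]
wrist_force: [-0.5, 0.2, 0.5]
width: 0.0004
finger_force: 0.0
```

Run:
```python
from h import *
I=[]
for n,(a,b) in {'scene':(70,140),'side':(90,180)}.items():
    s,P,T,f=snap(n);im=s['image'];h=cv2.cvtColor(im,cv2.COLOR_RGB2HSV)
    r=((h[...,0]<6)|(h[...,0]>174))&(h[...,1]>150)&(P[...,2]>.01)&(P[...,2]<.2)&(P[...,0]>.5)&(P[...,1]>-.25)&(P[...,1]<-.1)
    print('tab',np.median(P[r],0) if r.any() else '',r.sum())
    m=(h[...,1]<70)&(h[...,2]>130)&(P[...,2]>.045)&(P[...,2]<.09)&(abs(P[...,1])<.15)&(P[...,0]>.44)&(P[...,0]<.67)
    q=P[m];print('slope',np.linalg.lstsq(np.c_[q[:,:2],np.ones(len(q))],q[:,2],rcond=None)[0],np.median(q[:,2]))
    I.append(cv2.resize(im[a:a+200,b:b+200],(400,400),interpolation=2))
cv2.imwrite('pics/g.png',cv2.cvtColor(np.hstack(I),cv2.COLOR_RGB2BGR))
```

```text
tab [ 0.57149762 -0.18963096  0.05620138] 16
slope [-0.00350542  0.00135609  0.0637362 ] 0.06180459867836047
tab [ 0.57427109 -0.20528356  0.05677658] 48
slope [-0.00276635 -0.00097757  0.06474624] 0.06325029625579892
```

View pics/g.png

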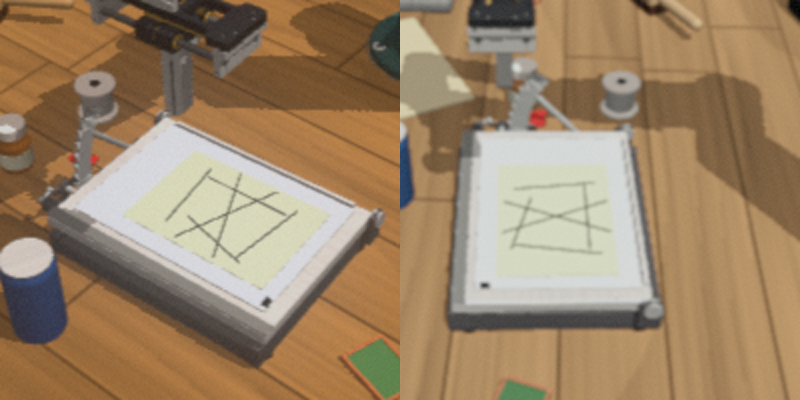

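The views show the panel flat (slope about 0.003), the tab still thrown, the spool, jar, can and glass in place, and the robot clear. I'm handing in.

```bash
python3 -c "
from bench import robot
print(robot.close_job())"
```

```text
the job is handed in; nothing more can be done
None
```

The pawl is thrown clear and the panel lies flat on its base (measured slope about 0.003 rad), with the surrounding things looking undisturbed in the last pictures; the job is handed in at about 10 s, but the hand-in call returned no verdict.

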